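Hang two carabiners under the inspection lamp and light it

TASK

Hang the larger carabiner on the far peg and the smaller one on the near peg of the grey cabinet's peg board (near and far as seen from the robot base), each threaded on its peg by its narrow end and left hanging freely. Then, when both hang, push the red toggle fully over to switch on the cabinet's lamp, and leave the other things on the table where they are.

Things in the scene. Friction and masses are not known exactly. Their poses are not given: they have to be found in the camera images.
- big_carabiner_mid (a point): Centre (half-way up) of the larger silver steel autolock carabiner, a closed loop, 150 x 96 x 12 mm (window 126 x 72 mm, bars 12 mm), about 0.27 kg, at first flat on the wood. Its x axis runs along its length towards the narrow end (the eye), y across it towards the gate with the lock sleeve, z is square to the loop.
- big_carabiner_bar (a point): Middle of the straight, flat-sided bar (12 x 12 mm, 52 mm long, lying across the loop along y) of the broad end, 69 mm from the centre towards -x. A good place to pinch, along x; the window leaves ample room for the inner finger.
- big_carabiner_eye (a point): Middle of the inner edge of the narrow end, 63 mm from the centre towards +x, half-way up the thickness; the 12 mm end bar lies just beyond it. Here the peg bears when the carabiner hangs.
- small_carabiner_mid (a point): Centre (half-way up) of the smaller silver steel autolock carabiner, a closed loop, 118 x 74 x 12 mm (window 94 x 50 mm, bars 12 mm), about 0.17 kg, at first flat on the wood. Its x axis runs along its length towards the narrow end (the eye), y across it towards the gate with the lock sleeve, z is square to the loop.
- small_carabiner_bar (a point): Middle of the straight, flat-sided bar (12 x 12 mm, 40 mm long, lying across the loop along y) of the broad end, 53 mm from the centre towards -x. A good place to pinch, along x; the window leaves ample room for the inner finger.
- small_carabiner_eye (a point): Middle of the inner edge of the narrow end, 47 mm from the centre towards +x, half-way up the thickness; the 12 mm end bar lies just beyond it. Here the peg bears when the carabiner hangs.
- big_carabiner: The larger carabiner; origin under its centre, axes as above.
- small_carabiner: The smaller carabiner; origin under its centre, axes as above.
- cabinet: Fixed grey plastic parts cabinet at the robot's left, 140 mm deep, 320 wide, 200 high; its white peg board faces the robot's right (about -y). Origin on the table at the foot of the board's face, midway between the pegs; x points level into the board, y along it towards the near peg, z up. The pegs stand at y = +65 (near) and -65 mm (far).
- lamp_bar (a point): Centre of the cabinet's grey lamp bar, fixed in front of and above both pegs: 290 mm long (parallel to the board), 20 mm deep, 245 to 275 mm above the table, its middle 95 mm out from the board; level arms join its ends to the board. No room for an upright gripper: come in from in front below the bar, tilted about 45 degrees.
- peg_far: Steel peg of the two on the board that is farther from the robot base, 10 mm in diameter with a round end, 70 mm long. Origin on its axis at its root on the peg board, 145 mm above the table; z runs along the peg to its free end, rising 40 degrees above level, away from the board; x is square to it, slanting up towards the board; y is level along the board.
- peg_near: Steel peg of the two on the board that is nearer to the robot base, 10 mm in diameter with a round end, 70 mm long. Origin on its axis at its root on the peg board, 145 mm above the table; z runs along the peg to its free end, rising 40 degrees above level, away from the board; x is square to it, slanting up towards the board; y is level along the board.
- light_switch (a joint): Red toggle lever of the cabinet's lamp, on the cabinet's top: 0 = off, leaning towards the pegs (cabinet -x), 1.0 = on, leaning away from them (cabinet +x). It swings about a level axis along cabinet y, stays where it is left, and moves under a push of a few newtons; it counts as on above 0.85.
- light_switch_tip (a point): Free end of the red toggle lever, which is 50 mm long from its pivot and springs from a low black housing on the cabinet's top, its middle 60 mm behind the board's face.
- pulley: Yellow pulley lying flat, 100 x 60 x 36 mm. Origin at its underside. Not part of the job; leave it in place.
- swivel: Steel swivel with two eyes, 100 x 42 x 22 mm, lying flat. Origin at its underside. Not part of the job; leave it in place.
- ruler: Aluminium ruler 200 x 28 x 3 mm. Origin at its underside. Not part of the job; leave it in place.
- brush: Cleaning brush, 150 mm long, lying along its x. Origin at its underside. Not part of the job; leave it in place.
- rigging_plate: Aluminium rigging plate with four holes, 90 x 100 x 10 mm. Origin at its underside. Not part of the job; leave it in place.
Things that resemble listed ones, but are neither listed nor needed, are in the scene too. Leave any green or pink look-alike of the big_carabiner alone. Leave any pink look-alike of the small_carabiner alone.

How it is judged:
By the outcome, as a careful person would: the job done as asked, in the order asked, and still so for the second after the job is handed in, with the robot touching nothing.
It also fails if it takes over 61 s, if anything falls off the work surface, if the arm or the gripper's body presses on something with over 40 N, if the wrist force passes 120 N, or if a joint passes its speed limit or range.

ROBOT

A 6-joint arm with a two-finger parallel gripper is mounted at the origin on the work surface. World frame = base frame: x ahead of the robot, y to its left, z up, the work surface at z = 0. Lengths are in m, angles in rad, forces in N, time in s.
With the tool pointing down it reaches from about 0.375 to 0.975 m from the base axis. Payload 3.8 kg.
Tool frame: the origin (TCP) lies midway between the tips of the shut fingers; the grasp point (between the pads) lies 19 mm behind it; z points along the fingers, y is the line along which they close (so a half turn about z gives the same grasp; the last joint's range is limited). The gripper opens to 85 mm and grips with 20 to 120 N. Pads are 22 mm wide; open, the fingers measure 114 mm over their backs; the gripper's body (76 mm by 85 mm) begins 54 mm behind the grasp point. The pads swing forward as they close: fully open they stand 13 mm farther back than shut.
Start: joints at [-1.185, 0.264, 1.604, -0, 1.274, -0.037], TCP at [0.277, -0.616, 0.231] pointing down, gripper open.
Joint ranges: [-2.63, 2.63], [-0.94, 2.18], [0.31, 2.57], [-1.31, 4.45], [0, 2.66], [-2.55, 2.55]. Speed limits (rad/s): [2.57, 2.57, 3.14, 3.14, 3.14, 3.14].

INTERFACE

Orientations are given as a rotation vector (axis times angle).
In Python, from workcell import sensors, viewer, job gives the robot as it stands.
- The arm moves only by the shell command python3 -m inch 'ROWS' [FORCE]. ROWS is JSON, one flat list of numbers, 7 for each row, row after row: the shift along the tool's x, y, z in mm, then the turn, a rotation vector about the tool's x, y, z in degrees, then the finger opening in mm, from 0 to 85.4. A call has exactly 8 rows; each row shifts and turns the commanded pose from where the row before left it, along the tool's axes as they then stand; what a row does not reach is not made up. A row lasts 1/10 s, in which the tool goes at most 50 mm and 8.59 degrees, less where a joint would pass 70% of its speed; a pose out of reach is approached as far as the arm can. A call is refused whole if a number of a shift passes 50 or a number of a turn 8.59, either way. A call with a gripper value outside its range is refused whole. The fingers move at their own pace and stop on an object; FORCE is the grip in N (left out, the last holds). Time passes only in rows, so rows that do not move let the fingers close, or fill a call up. It gives the time, the measured TCP pose, the force, the opening and the grip force at its end, in the units of the state.
- sensors.read_state(): the state, without advancing time (a new reading comes with each control period).
- viewer.read_camera(name): name is "scene" or "top"; returns the picture (420x560x3 uint8, red, green, blue); there is no depth.
- viewer.camera_params(name): a dict with "K" (3x3 intrinsics, pixels), "world_to_cam" (4x4, takes a point from world to camera coordinates). Camera axes: x right, y down, z forward; pixel columns grow to the right and rows downward; lengths in m; the calibration is good to about 2 mm. A picture is of the moment at which its call begins. camera_params takes no time and is no camera call.
- job.finish_job(): hands the job in; it is judged then, once.
The state is a dict: "time": time; "q": joint angles; "joint_vel": joint speeds; "joint_torque": joint torques, N m; "tool_pos": TCP position; "tcp_rot": TCP orientation; "wrist_force": force on the tool from outside, world axes, zero at the start; "torque": the same for the moment, N m; "width": opening from 0.0 (shut) to 1.0 (fully open); "grip_force": force on a finger pad.
Only numpy, scipy, OpenCV 4.12 (cv2) and the standard library are available. Lean on these libraries where they do the work, as an engineer would, in place of code of your own. Each camera call takes 0.05 s, during which the arm holds its last target. There are 200 camera calls.

## Working session

There is one attempt and no reset: what is moved stays moved. The work goes in short steps, Python scripts to look and compute and a shell command to move; the robot and the scene stay as the last step left them, time stands still between calls to the robot, and variables do not carry over. Pictures are saved under pics/ and viewed, at most 13 in all, crops included, and the job is handed in when it is done.

```bash
ls; mkdir -p pics; python3 - <<'E'
from workcell import sensors, viewer
import cv2
for n in("top","scene"):
    im=viewer.read_camera(n); cv2.imwrite(f"pics/{n}0.png",cv2.resize(im[:,:,::-1],(800,600),interpolation=cv2.INTER_CUBIC))
    p=viewer.camera_params(n); print(p["K"],p["world_to_cam"])
print(sensors.read_state())
E
```

```text
pics
[[398.94316411   0.         282.05403903]
 [  0.         398.94316411 208.03924548]
 [  0.           0.           1.        ]] [[-0.02731153 -0.99957352  0.010337   -0.07793529]
 [-0.99695576  0.02648162 -0.07333439  0.49860353]
 [ 0.07302938 -0.0123084  -0.99725384  1.14421793]
 [ 0.          0.          0.          1.        ]]
[[457.97023449   0.         278.91568047]
 [  0.         457.97023449 206.2095596 ]
 [  0.           0.           1.        ]] [[ 4.39812125e-01  8.98089802e-01  3.66760363e-05 -1.27870253e-01]
 [ 7.38252449e-01 -3.61513394e-01 -5.69465880e-01 -2.83428229e-01]
 [-5.11418240e-01  2.50485075e-01 -8.22014970e-01  1.80887022e+00]
 [ 0.00000000e+00  0.00000000e+00  0.00000000e+00  1.00000000e+00]]
{'time': 0.1, 'q': array([-1.18493101e+00,  2.64687884e-01,  1.60526113e+00, -1.87057230e-05,
        1.27374450e+00, -3.69246979e-02]), 'joint_vel': array([-0.00029477, -0.00165445, -0.00316533, -0.00132058, -0.00178678,
        0.0002571 ]), 'joint_torque': array([ 4.90819366e-04, -5.16707003e+01, -3.68590808e+01, -1.81328659e-05,
        6.35131204e-03,  1.32575732e-06]), 'tool_pos': array([ 0.27667552, -0.61493796,  0.23006698]), 'tcp_rot': array([-3.06963643e+00, -6.58756664e-01,  6.00104247e-04]), 'wrist_force': array([ 0.89718881,  0.29132093, -0.32806028]), 'torque': array([-0.00245379,  0.07202715, -0.04406112]), 'grip_force': 0.0, 'width': 0.9959707400471226}
```

View pics/top0.png

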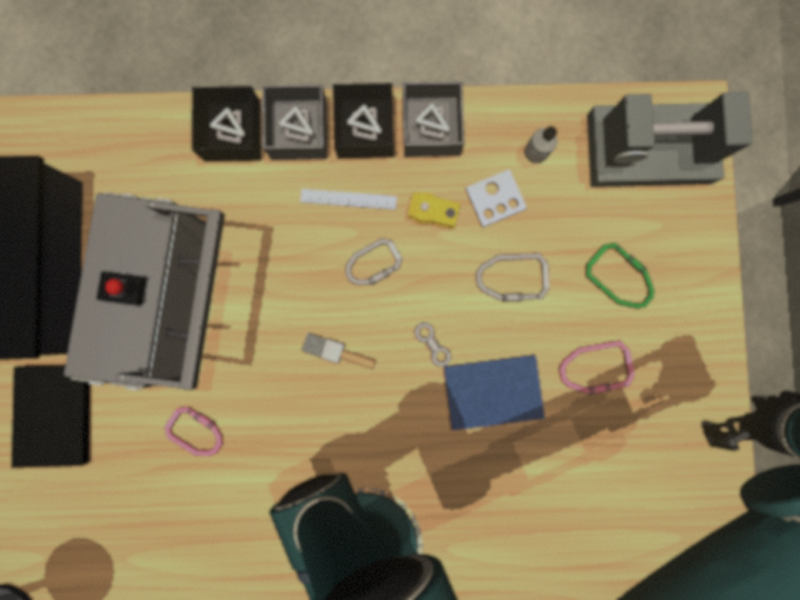

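View pics/scene0.png

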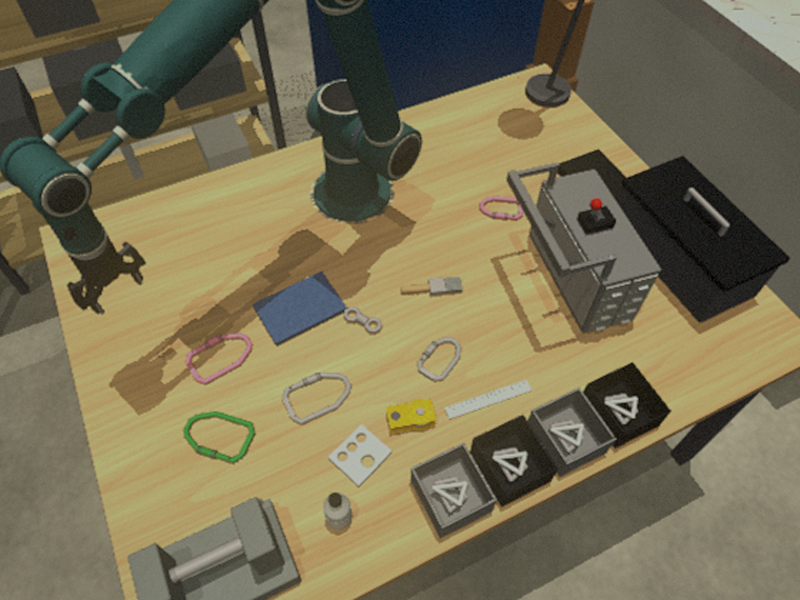

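The top picture shows the big silver carabiner centred near (513,277) with its bar to the right at (547,275), the small one near (374,262), and the cabinet on the left with its toggle at (115,287). The scene view agrees. Next I'll make zoomed crops.

```bash
cat > h.py <<'E'
import numpy as np, cv2
from workcell import sensors, viewer
P={n:viewer.camera_params(n) for n in("top","scene")}
def proj(n,X):
    X=np.atleast_2d(X); W=np.array(P[n]["world_to_cam"]); c=X@W[:3,:3].T+W[:3,3]; u=c@np.array(P[n]["K"]).T
    return u[:,:2]/u[:,2:]
def back(n,uv,z):
    uv=np.atleast_2d(uv); W=np.array(P[n]["world_to_cam"]); R,t=W[:3,:3],W[:3,3]; o=-R.T@t
    d=np.c_[uv,np.ones(len(uv))]@np.linalg.inv(P[n]["K"]).T@R
    return o+d*((z-o[2])/d[:,2])[:,None]
E
python3 - <<'E'
from h import *
np.set_printoptions(precision=3,suppress=True)
im={n:viewer.read_camera(n)[:,:,::-1].copy() for n in P}
for n in im: cv2.imwrite(f"pics/raw_{n}.png",im[n])
def z(a,x0,y0,x1,y1,s): return cv2.resize(a[y0:y1,x0:x1],None,fx=s,fy=s,interpolation=cv2.INTER_CUBIC)
a=z(im["top"],235,160,395,218,5)
b=np.hstack([z(im["top"],40,125,200,280,2.5),z(im["scene"],340,100,500,255,2.5)])
c=np.vstack([a[:,:800],b[:300]]) 
cv2.imwrite("pics/c1.png",np.vstack([a[:,:800][:, :],b[:,:800]])[:690][:600] if 0 else np.vstack([cv2.resize(a,(800,232)),cv2.resize(b,(800,368))]))
for nm,u in(("big",(513,277)),("small",(374,262))): print(nm,back("top",np.array(u)*.7,.006))
E
```

```text
big [[ 0.533 -0.321  0.006]]
small [[ 0.572 -0.034  0.006]]
```

View pics/c1.png

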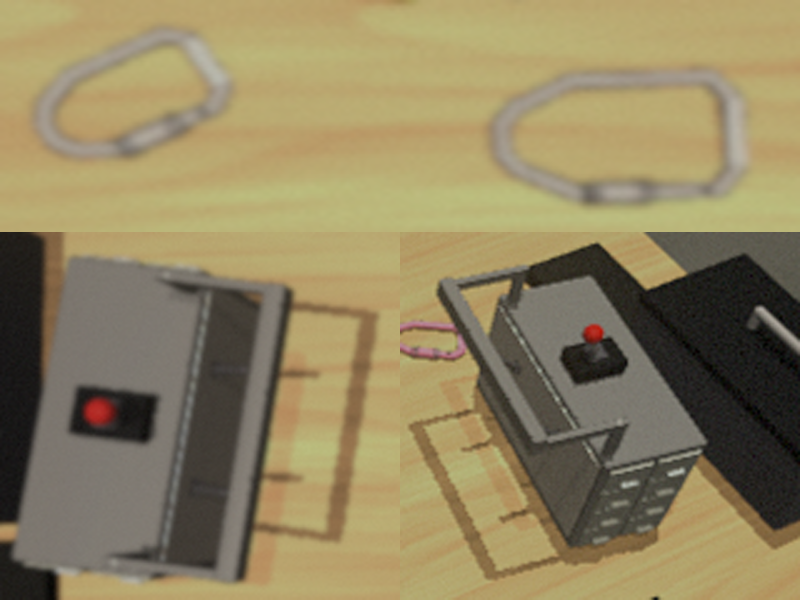

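Crop: the big carabiner's bar is on the right and its sleeve is below. The small one's bar is at upper right, at about (205,60), and its eye is at lower left. The cabinet bar's outer corners in the crop are at (290,288) and (240,580). I'll fit poses from these.

```bash
python3 - <<'E'
from h import *
from scipy.optimize import least_squares
np.set_printoptions(precision=4,suppress=True)
im=cv2.imread("pics/raw_top.png"); hsv=cv2.cvtColor(im,cv2.COLOR_BGR2HSV)
S=cv2.GaussianBlur(hsv[:,:,1],(3,3),0)
for nm,(x0,y0,x1,y1) in dict(big=(328,168,392,216),small=(236,160,288,204)).items():
    s=S[y0:y1,x0:x1]; t,m=cv2.threshold(s,0,255,cv2.THRESH_BINARY_INV+cv2.THRESH_OTSU)
    n,l,st,_=cv2.connectedComponentsWithStats(m); m=(l==1+st[1:,4].argmax())
    v,u=np.nonzero(m); w=back("top",np.c_[u+x0,v+y0],.008)[:,:2]
    hull=cv2.convexHull((w*1000).astype(np.float32)); r=cv2.minAreaRect(hull)
    # symmetric model fit of centreline outline by PCA of filled hull
    print(nm,t,len(w),r)
    L,B,bw=((.150,.096,.052) if nm=="big" else (.118,.074,.040))
    b=cv2.boxPoints(r)/1000; print(b)
# cabinet
f=lambda X,Y:(40+X/2.5,125+(Y-232)/2.375)
g=lambda X,Y:(340+(X-400)/2.5,100+(Y-232)/2.375)
obs=[("top",(-.105,-.145,.275),f(290,288)),("top",(-.105,.145,.275),f(242,580)),
("top",(.14,-.16,.2),f(70,258)),("top",(.14,.16,.2),f(14,560)),
("scene",(0,-.16,.2),g(605,467)),("scene",(.14,-.16,.2),g(705,443)),("scene",(.14,.16,.2),g(598,278)),
("scene",(-.105,-.145,.275),g(535,443)),("scene",(-.105,.145,.275),g(440,285))]
def W(p,X): c,s=np.cos(p[2]),np.sin(p[2]); return np.array([p[0]+c*X[0]-s*X[1],p[1]+s*X[0]+c*X[1],X[2]])
def res(p): return np.concatenate([proj(n,W(p,X))[0]-o for n,X,o in obs])
q=least_squares(res,[.5,.25,1.5],loss="soft_l1"); print(q.x, res(q.x).reshape(-1,2))
p=q.x
for nm,y in(("near",.065),("far",-.065)):
  for s in(0,.07): print(nm,s,W(p,(-s*np.cos(np.radians(40)),y,.145+s*np.sin(np.radians(40)))),)
print("sw",W(p,(.06,0,.2)),"ball",back("top",[f(99,411)],.25))
o=cv2.resize(im[120:290,30:190],None,fx=5,fy=5)[:, :]
def ln(a,b):
    for n in["top"]:
        A,B=proj(n,[W(p,a),W(p,b)]); cv2.line(o,tuple(((A-[30,120])*5).astype(int).tolist()),tuple(((B-[30,120])*5).astype(int).tolist()),(0,255,0),1)
for y in(.065,-.065): ln((0,y,.145),(-.0536,y,.19))
for a,b in[((-.105,-.145,.275),(-.105,.145,.275)),((-.085,-.145,.275),(-.085,.145,.275)),((0,-.16,.2),(0,.16,.2)),((.14,-.16,.2),(.14,.16,.2)),((0,-.16,.2),(.14,-.16,.2)),((0,.16,.2),(.14,.16,.2))]: ln(a,b)
o2=cv2.resize(im[160:218,235:395],None,fx=5,fy=5)
cv2.imwrite("pics/o1.png",cv2.resize(o,(564,600)))
E
```

```text
big 72.0 595 ((532.8954467773438, -318.70257568359375), (97.4349594116211, 151.27252197265625), 0.9235371947288513)
[[ 0.483  -0.2439]
 [ 0.4854 -0.3951]
 [ 0.5828 -0.3935]
 [ 0.5804 -0.2423]]
small 75.0 469 ((570.3793334960938, -30.188034057617188), (76.64950561523438, 119.91246032714844), 27.426912307739258)
[[ 0.5087  0.0054]
 [ 0.564  -0.1011]
 [ 0.632  -0.0658]
 [ 0.5768  0.0407]]
[0.5011 0.3237 1.4161] [[-0.5228 -2.803 ]
 [-0.8529  1.0503]
 [-0.3936 -1.7713]
 [-0.0611  0.0571]
 [-0.4088  1.0242]
 [ 0.754   0.1334]
 [-4.1672 -1.3219]
 [-1.2431  0.6857]
 [-2.2457 -1.9903]]
near 0 [0.4368 0.3338 0.145 ]
near 0.07 [0.4286 0.2808 0.19  ]
far 0 [0.5653 0.3137 0.145 ]
far 0.07 [0.557  0.2607 0.19  ]
sw [0.5103 0.383  0.2   ] ball [[0.5098 0.3815 0.25  ]]
```

View pics/o1.png

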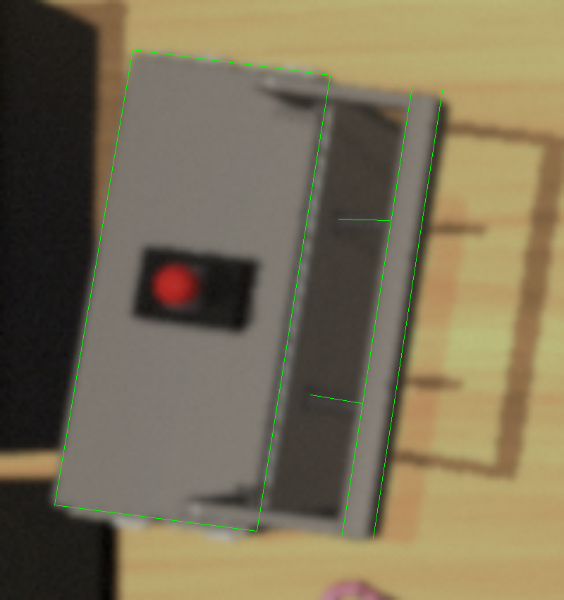

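The overlay shows the fit is a few mm off: the far peg is drawn at (365,219) but seen at about (365,229). I'll refine it on image edges and write the row planner.

```bash
cat > plan.py <<'E'
# plan(target position, target R): equal rows (body frame) from the present pose
from h import *
from scipy.spatial.transform import Rotation as Rn
from scipy.linalg import logm, expm
def cur():
    s=sensors.read_state(); T=np.eye(4); T[:3,:3]=Rn.from_rotvec(s["tcp_rot"]).as_matrix(); T[:3,3]=s["tool_pos"]; return T,s
def plan(p,R,n=8):
    T0,s=cur(); T=np.eye(4); T[:3,:3]=R; T[:3,3]=p
    E=expm(np.real(logm(np.linalg.inv(T0)@T))/n)
    print("pos",T0[:3,3].round(4),"q",s["q"].round(2),"F",s["wrist_force"].round(1),"t",round(s["time"],1),"w",round(s["width"],3),"g",round(s["grip_force"]))
    print("shift/row",(E[:3,3]*1000).round(2),"turn/row",np.degrees(Rn.from_matrix(E[:3,:3]).as_rotvec()).round(2),"total ang",np.degrees(Rn.from_matrix(T0[:3,:3].T@R).magnitude()).round(1))
def Rzy(z,y): # tool z and y directions
    z=np.array(z)/np.linalg.norm(z); y=np.array(y)-np.dot(y,z)*z; y/=np.linalg.norm(y); return np.c_[np.cross(y,z),y,z]
E
python3 - <<'E'
from h import *
from scipy.optimize import minimize
np.set_printoptions(precision=4,suppress=True)
im={n:cv2.imread(f"pics/raw_{n}.png") for n in P}
# cabinet by edge gradients
G={}
for n in im:
    g=cv2.GaussianBlur(cv2.cvtColor(im[n],cv2.COLOR_BGR2GRAY),(0,0),1.2).astype(np.float32); G[n]=np.hypot(cv2.Sobel(g,5,1,0),cv2.Sobel(g,5,0,1)); G[n]=np.minimum(G[n],80); 
L={"top":[((-.105,-.145,.275),(-.105,.145,.275)),((-.085,-.13,.275),(-.085,.13,.275)),((.14,-.16,.2),(.14,.16,.2)),((0,-.16,.2),(.14,-.16,.2)),((0,.16,.2),(.14,.16,.2)),((-.105,.145,.275),(-.085,.145,.275)),((-.105,-.145,.275),(-.085,-.145,.275))],
"scene":[((.14,-.16,.2),(.14,.16,.2)),((0,-.16,.2),(.14,-.16,.2)),((0,-.16,.2),(0,-.16,.02)),((-.105,-.145,.275),(-.105,.145,.275)),((-.105,-.145,.245),(-.105,.145,.245)),((0,-.16,.2),(0,-.1,.2))]}
def W(p,X): X=np.atleast_2d(X);c,s=np.cos(p[2]),np.sin(p[2]); return np.c_[p[0]+c*X[:,0]-s*X[:,1],p[1]+s*X[:,0]+c*X[:,1],X[:,2]]
def cost(p,k=("top","scene")):
    t=0
    for n in k:
        for a,b in L[n]:
            X=np.linspace(a,b,40); u=proj(n,W(p,X)).astype(np.float32)
            t-=cv2.remap(G[n],u[None,:,0],u[None,:,1],1).sum()*np.linalg.norm(np.subtract(a,b))**.5
    return t
for k in(("top","scene"),("top",),("scene",)):
    best=min((minimize(cost,[.5011+dx,.3237+dy,1.4161+da],args=(k,),method="Nelder-Mead",options=dict(initial_simplex=None)) for dx in(-.008,0,.006) for dy in(-.005,.003) for da in(-.02,.01)),key=lambda r:r.fun)
    print(k,best.x,best.fun)
    if len(k)==2: p=best.x
np.save("cab.npy",p)
o=cv2.resize(im["top"][120:290,30:190],None,fx=3.5,fy=3.5); o2=cv2.resize(im["scene"][100:270,340:480],None,fx=3.5,fy=3.5)
for n,c,off in(("top",o,(30,120)),("scene",o2,(340,100))):
    for a,b in L[n]+[((0,y,.145),(-.0536,y,.19)) for y in(.065,-.065)]:
        A=((proj(n,W(p,[a,b]))-off)*3.5).astype(int).tolist(); cv2.line(c,A[0],A[1],(0,255,0),1)
cv2.imwrite("pics/o2.png",cv2.resize(np.hstack([o[:595],o2[:595]]),(800,454)))
# carabiners by mirror symmetry
S=cv2.GaussianBlur(cv2.cvtColor(im["top"],cv2.COLOR_BGR2HSV)[:,:,1],(3,3),0)
for nm,(x0,y0,x1,y1),c0,a0,Lh in(("big",(328,168,392,216),(.5329,-.3187),90.9,.075),("small",(236,160,288,204),(.5704,-.0302),117.4,.059)):
    m=cv2.threshold(S[y0:y1,x0:x1],0,255,cv2.THRESH_BINARY_INV+cv2.THRESH_OTSU)[1]
    n,l,st,_=cv2.connectedComponentsWithStats(m); m=(l==1+st[1:,4].argmax()); v,u=np.nonzero(m)
    w=back("top",np.c_[u+x0,v+y0],.008)[:,:2]
    h=cv2.convexHull((w*1e4).astype(np.int32)-(np.array(c0)*1e4).astype(int)+1200); F=np.zeros((2400,2400),np.uint8); cv2.fillPoly(F,[h],1)
    best=None
    for a in np.arange(a0-9,a0+9,.5):
        M=cv2.getRotationMatrix2D((1200,1200),a,1); Q=cv2.warpAffine(F,M,(2400,2400))
        f=cv2.moments(Q,True); cy=f["m01"]/f["m00"]; sh=cv2.warpAffine(Q[::-1],np.float32([[1,0,0],[0,1,2*cy-2399]]),(2400,2400))
        d=(Q!=sh).sum(); ys,xs=np.nonzero(Q)
        if best is None or d<best[0]: best=(d,a,cy,xs.min(),xs.max(),ys.min(),ys.max())
    d,a,cy,xa,xb,ya,yb=best; e=np.radians(a); ex=np.array([np.cos(e),np.sin(e)]); ey=np.array([-ex[1],ex[0]])
    mid=np.array(c0)+((xa+xb)/2-1200)*1e-4*ex+(cy-1200)*1e-4*ey
    print(nm,"ang",a,"mid",mid,"len",(xb-xa)/10,"wid",(yb-ya)/10,"asym",d,"bar",mid-ex*(Lh-.006))
E
```

```text
('top', 'scene') [0.5003 0.3291 1.423 ] -14726.1653643666
('top',) [0.5009 0.3288 1.4127] -7928.503722271393
('scene',) [0.4943 0.3295 1.3855] -7154.567094413439
big ang 89.9 mid [ 0.5335 -0.3186] len 151.2 wid 97.8 asym 15482 bar [ 0.5334 -0.3876]
small ang 117.4 mid [ 0.5707 -0.03  ] len 119.8 wid 76.6 asym 15364 bar [ 0.5951 -0.0771]
```

View pics/o2.png

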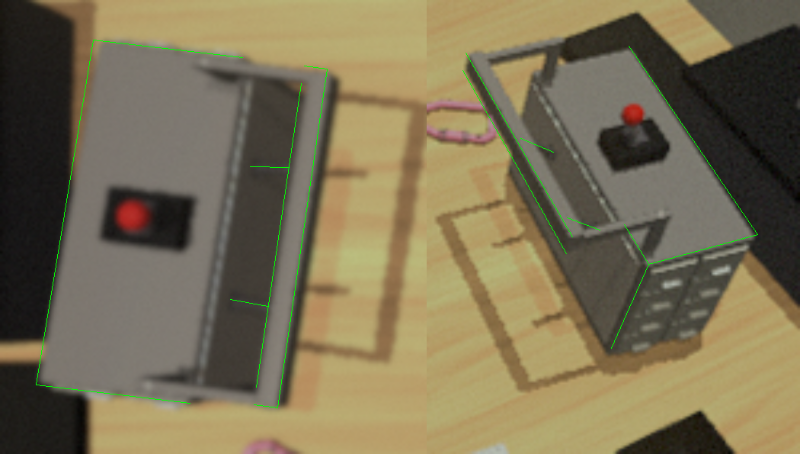

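The outer cabinet edges now fit well. I'll check the peg positions numerically with intensity profiles across the dark strip.

```bash
python3 - <<'E'
from h import *
np.set_printoptions(precision=1,suppress=True,linewidth=200)
p=np.load("cab.npy"); c,s=np.cos(p[2]),np.sin(p[2])
W=lambda x,y,z:np.array([p[0]+c*x-s*y,p[1]+s*x+c*y,z])
g=cv2.cvtColor(cv2.imread("pics/raw_top.png"),cv2.COLOR_BGR2GRAY).astype(np.float32)
gs=cv2.cvtColor(cv2.imread("pics/raw_scene.png"),cv2.COLOR_BGR2GRAY).astype(np.float32)
ys=np.arange(-30,31,2)
for nm,G,n in(("top",g,"top"),("scene",gs,"scene")):
  for y0 in(.065,-.065):
    prof=0
    for t in(.025,.03,.035,.04,.045,.05,.06,.065):
        u=proj(n,[W(-t*.766,y0+d/1000,.145+t*.643) for d in ys]).astype(np.float32)
        prof=prof+cv2.remap(G,u[None,:,0],u[None,:,1],1)[0]/8
    print(nm,y0); print(np.c_[ys,prof].T)
E
```

```text
top 0.065
[[-30.  -28.  -26.  -24.  -22.  -20.  -18.  -16.  -14.  -12.  -10.   -8.   -6.   -4.   -2.    0.    2.    4.    6.    8.   10.   12.   14.   16.   18.   20.   22.   24.   26.   28.   30. ]
 [ 61.8  62.1  62.5  62.4  62.4  62.1  62.1  61.7  61.8  61.8  60.3  58.8  57.7  58.9  62.4  65.   64.7  60.9  58.7  57.9  59.1  61.4  62.1  62.5  62.1  62.1  62.   62.2  62.2  62.2  62.3]]
top -0.065
[[-30.  -28.  -26.  -24.  -22.  -20.  -18.  -16.  -14.  -12.  -10.   -8.   -6.   -4.   -2.    0.    2.    4.    6.    8.   10.   12.   14.   16.   18.   20.   22.   24.   26.   28.   30. ]
 [ 61.4  61.6  61.6  61.7  62.2  62.2  62.1  62.1  62.1  61.5  61.   60.3  60.3  62.   64.8  65.4  63.6  59.9  57.1  57.3  57.9  58.1  58.6  58.7  59.2  59.7  60.2  60.6  60.9  61.   61. ]]
scene 0.065
[[-30.  -28.  -26.  -24.  -22.  -20.  -18.  -16.  -14.  -12.  -10.   -8.   -6.   -4.   -2.    0.    2.    4.    6.    8.   10.   12.   14.   16.   18.   20.   22.   24.   26.   28.   30. ]
 [101.9 101.6 101.9 101.7 100.3  98.7  98.2  97.6  95.4  93.6  92.9  92.5  91.9  91.9  93.9  96.1  98.2 100.2 101.9 102.1 102.  102.2 103.5 103.9 103.5 103.  103.6 104.4 104.8 105.2 105.8]]
scene -0.065
[[-30.  -28.  -26.  -24.  -22.  -20.  -18.  -16.  -14.  -12.  -10.   -8.   -6.   -4.   -2.    0.    2.    4.    6.    8.   10.   12.   14.   16.   18.   20.   22.   24.   26.   28.   30. ]
 [ 68.7  67.   65.3  66.2  74.5  86.1  94.3 101.8 108.1 114.3 116.7 113.6 107.4  99.6  94.5  93.3  93.8  95.4  95.9  95.5  95.2  95.7  96.3  96.8  97.   97.3  97.5  97.5  97.6  97.8  98.2]]
```

Both pegs sit on the model within about 1 mm. Next I'll move above the big bar.

```bash
python3 -c "
from plan import *
plan([.5334,-.3876,.09],Rzy([0,0,-1],[0.0017,-1,0]))"
```

```text
pos [ 0.2768 -0.6151  0.2304] q [-1.18  0.26  1.6  -0.    1.27 -0.04] F [-0.1 -0.2 -0.3] t 0.2 w 0.999 g 0
shift/row [ 38.17 -20.19  17.57] turn/row [-0.01  0.    3.02] total ang 24.1
```

```bash
python3 -m inch '[38.2,-20.2,17.6,0,0,3,50, 38.2,-20.2,17.6,0,0,3,50, 38.2,-20.2,17.6,0,0,3,50, 38.2,-20.2,17.6,0,0,3,50, 38.2,-20.2,17.6,0,0,3,50, 38.2,-20.2,17.6,0,0,3,50, 38.2,-20.2,17.6,0,0,3,50, 38.2,-20.2,17.6,0,0,3,50]' 80; python3 -c "
from plan import *
plan([.5334,-.3876,.004],Rzy([0,0,-1],[0.0017,-1,0]))"
```

```text
time: 1.0
tool_pos: [0.5346, -0.3862, 0.0897]
tcp_rot: [-3.141, -0.003, 0.0]
wrist_force: [-0.3, -0.6, 0.0]
width: 0.585
grip_force: 0.0
pos [ 0.5346 -0.3862  0.0897] q [-0.66  0.35  1.77 -0.    1.03  0.91] F [-0.3 -0.6  0. ] t 1.0 w 0.585 g 0
shift/row [-0.15  0.17 10.71] turn/row [-0.  0.  0.] total ang 0.0
```

```bash
python3 -m inch '[-0.2,0.2,12,0,0,0,50, -0.2,0.2,12,0,0,0,50, -0.2,0.2,12,0,0,0,50, -0.2,0.2,12,0,0,0,50, -0.2,0.2,12,0,0,0,50, -0.2,0.2,12,0,0,0,50, 0,0.2,13.5,0,0,0,50, 0,0,0,0,0,0,50]' 80; python3 -m inch '[0,0,0,0,0,0,0, 0,0,0,0,0,0,0, 0,0,0,0,0,0,0, 0,0,0,0,0,0,0, 0,0,0,0,0,0,0, 0,0,0,0,0,0,0, 0,0,0,0,0,0,0, 0,0,0,0,0,0,0]' 80
```

```text
time: 1.8
tool_pos: [0.5305, -0.3881, 0.0022]
tcp_rot: [-3.139, -0.005, 0.005]
wrist_force: [-0.3, 0.4, 0.2]
width: 0.584
grip_force: 0.0
time: 2.6
tool_pos: [0.5331, -0.3895, 0.0061]
tcp_rot: [3.141, 0.006, 0.002]
wrist_force: [-0.7, 1.3, 6.1]
width: 0.099
grip_force: 79.0
```

```bash
python3 -m inch '[0,0,-8,0,0,0,0, 0,0,-20,0,0,0,0, 0,0,-30,0,0,0,0, 0,0,-35,0,0,0,0, 0,0,-35,0,0,0,0, 0,0,-30,0,0,0,0, 0,0,-20,0,0,0,0, 0,0,-10,0,0,0,0]' 80; python3 - <<'E'
from h import *
a=viewer.read_camera("top")[:,:,::-1]; b=viewer.read_camera("scene")[:,:,::-1]
z=lambda i,x,y:cv2.resize(i[y:y+150,x:x+130],(400,462),interpolation=cv2.INTER_CUBIC)
print(proj("top",[.533,-.388,.2]),proj("scene",[.533,-.388,.2]))
u=proj("top",[.533,-.35,.2])[0].astype(int);v=proj("scene",[.533,-.35,.2])[0].astype(int)
cv2.imwrite("pics/g1.png",np.hstack([z(a,u[0]-65,u[1]-75),z(b,max(v[0]-65,0),v[1]-75)]))
E
```

```text
time: 3.4
tool_pos: [0.5332, -0.3898, 0.1956]
tcp_rot: [3.139, 0.006, 0.004]
wrist_force: [0.3, 0.1, -2.4]
width: 0.101
grip_force: 78.4
[[402.08785223 184.74534954]] [[192.00545085 255.22753146]]
```

View pics/g1.png

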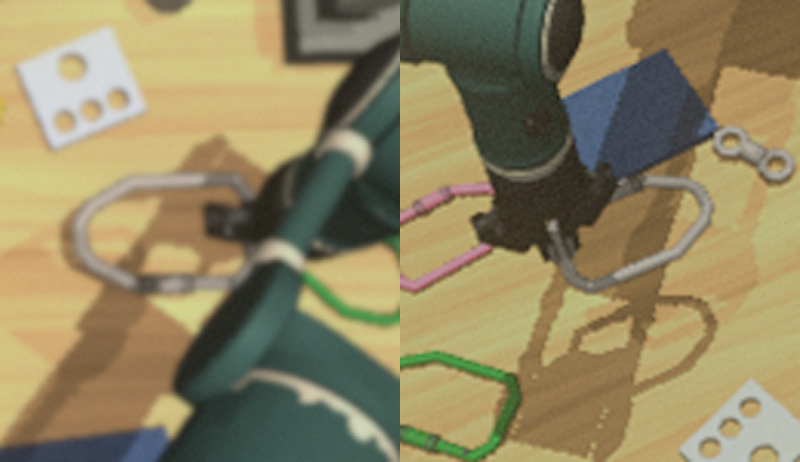

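The picture shows the big carabiner held level by the middle of its bar, with the inner finger in the window. Next I'll carry it to a pre-approach pose for the far peg.

```bash
cat >> plan.py <<'E'
cab=np.load("cab.npy"); o=-np.array([np.cos(cab[2]),np.sin(cab[2]),0]); yb=np.array([-np.sin(cab[2]),np.cos(cab[2]),0]); Z=np.array([0,0,1.])
pp=np.cos(np.radians(40))*o+np.sin(np.radians(40))*Z; nn=-np.sin(np.radians(40))*o+np.cos(np.radians(40))*Z
RT=Rzy(-pp,-nn)
def hang(y,Lc,s,d,extra=0): # TCP for eye at s beyond peg tip, d above its axis
    return np.array([cab[0],cab[1],.145])+y*yb+(.07+s)*pp+(d-Lc)*nn+extra
E
python3 -c "
from plan import *
B=hang(-.065,.132,.035,-.04,.12*o+.09*Z); print(B,hang(-.065,.132,.035,-.04)); plan(B,RT,16)"
```

```text
[0.51877234 0.01188097 0.17073305] [0.5364434  0.13057273 0.08073305]
pos [ 0.533  -0.3897  0.1945] q [-0.67  0.26  1.68 -0.    1.2   0.9 ] F [-0.  -0.3 -1.9] t 3.5 w 0.102 g 78
shift/row [ -2.61 -23.1   11.62] turn/row [3.12 0.23 0.51] total ang 50.8
```

```bash
for i in 1; do python3 -m inch '[-2.6,-23,11.6,3.12,0.23,0.5,0, -2.6,-23,11.6,3.12,0.23,0.5,0, -2.6,-23,11.6,3.12,0.23,0.5,0, -2.6,-23,11.6,3.12,0.23,0.5,0, -2.6,-23,11.6,3.12,0.23,0.5,0, -2.6,-23,11.6,3.12,0.23,0.5,0, -2.6,-23,11.6,3.12,0.23,0.5,0, -2.6,-23,11.6,3.12,0.23,0.5,0]'; done; python3 -c "
from plan import *
B=hang(-.065,.132,.035,-.04,.12*o+.09*Z); plan(B,RT,8)"
```

```text
time: 4.3
tool_pos: [0.5162, -0.1903, 0.1344]
tcp_rot: [-2.701, 0.092, -0.038]
wrist_force: [-0.4, -0.0, -1.3]
width: 0.101
grip_force: 78.4
pos [ 0.5162 -0.1903  0.1344] q [-0.63  0.24  1.88  0.39  1.27  0.84] F [-0.4 -0.  -1.3] t 4.3 w 0.101 g 78
shift/row [ -2.29 -23.21  11.21] turn/row [3.09 0.27 0.49] total ang 25.2
```

```bash
python3 -m inch '[-2.3,-23.2,11.2,3.1,0.27,0.49,0, -2.3,-23.2,11.2,3.1,0.27,0.49,0, -2.3,-23.2,11.2,3.1,0.27,0.49,0, -2.3,-23.2,11.2,3.1,0.27,0.49,0, -2.3,-23.2,11.2,3.1,0.27,0.49,0, -2.3,-23.2,11.2,3.1,0.27,0.49,0, -2.3,-23.2,11.2,3.1,0.27,0.49,0, -2.3,-23.2,11.2,3.1,0.27,0.49,0]'; python3 -c "
from plan import *
plan(hang(-.065,.132,.03,-.03),RT,8)"
```

```text
time: 5.1
tool_pos: [0.5186, 0.0115, 0.1707]
tcp_rot: [-2.264, 0.168, -0.079]
wrist_force: [-0.1, -0.2, -1.3]
width: 0.102
grip_force: 78.5
pos [0.5186 0.0115 0.1707] q [-0.53  0.2   2.05  0.81  1.38  0.82] F [-0.1 -0.2 -1.3] t 5.1 w 0.102 g 79
shift/row [ 1.000e-02 -2.320e+00  1.938e+01] turn/row [ 0. -0.  0.] total ang 0.0
```

```bash
python3 -m inch '[0,-2.3,19.4,0,0,0,0, 0,-2.3,19.4,0,0,0,0, 0,-2.3,19.4,0,0,0,0, 0,-2.3,19.4,0,0,0,0, 0,-2.3,19.4,0,0,0,0, 0,-2.3,19.4,0,0,0,0, 0,-2.3,19.4,0,0,0,0, 0,-2.3,19.4,0,0,0,0]'; python3 -c "
from plan import *
plan(hang(-.065,.132,.025,.018),RT,7)
a=viewer.read_camera('scene')[:,:,::-1]; b=viewer.read_camera('top')[:,:,::-1]
cv2.imwrite('pics/h1.png',np.hstack([cv2.resize(a[80:270,300:480],(400,422)),cv2.resize(b[100:290,60:240],(400,422))]))"
```

```text
time: 5.9
tool_pos: [0.5379, 0.1399, 0.0841]
tcp_rot: [-2.268, 0.167, -0.079]
wrist_force: [-0.1, 0.1, -1.3]
width: 0.104
grip_force: 78.5
pos [0.5379 0.1399 0.0841] q [-0.29  0.29  2.15  0.99  1.13  0.78] F [-0.1  0.1 -1.3] t 5.9 w 0.104 g 79
shift/row [-0.01 -7.05  0.68] turn/row [ 0.03 -0.    0.01] total ang 0.2
```

View pics/h1.png

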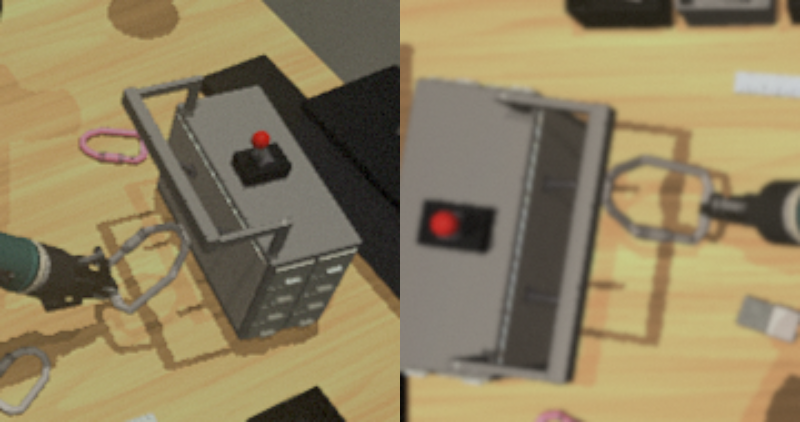

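The big carabiner is in front of the far peg with its eye end heading under the lamp bar, laterally aligned. I'll move the eye above the peg axis and then thread it.

```bash
python3 -m inch '[0,-7,0.7,0,0,0,0, 0,-7,0.7,0,0,0,0, 0,-7,0.7,0,0,0,0, 0,-7,0.7,0,0,0,0, 0,-7,0.7,0,0,0,0, 0,-7,0.7,0,0,0,0, 0,-7,0.7,0,0,0,0, 0,0,0,0,0,0,0]'; python3 -c "
from plan import *
plan(hang(-.065,.132,-.04,.018),RT,8)"
```

```text
time: 6.8
tool_pos: [0.5449, 0.1748, 0.122]
tcp_rot: [-2.267, 0.163, -0.084]
wrist_force: [0.6, -0.0, -1.5]
width: 0.102
grip_force: 78.6
pos [0.5449 0.1748 0.122 ] q [-0.22  0.23  2.14  1.    1.14  0.87] F [ 0.6 -0.  -1.5] t 6.8 w 0.102 g 79
shift/row [-0.25  0.31  8.38] turn/row [ 0.02 -0.02  0.04] total ang 0.4
```

```bash
python3 -m inch '[-0.2,0.3,8.4,0,0,0,0, -0.2,0.3,8.4,0,0,0,0, -0.2,0.3,8.4,0,0,0,0, -0.2,0.3,8.4,0,0,0,0, -0.2,0.3,8.4,0,0,0,0, -0.2,0.3,8.4,0,0,0,0, -0.2,0.3,8.4,0,0,0,0, 0,0,8.4,0,0,0,0]'; python3 -c "
from plan import *
plan(hang(-.065,.132,-.042,.018),RT,8)
a=viewer.read_camera('scene')[:,:,::-1]; b=viewer.read_camera('top')[:,:,::-1]
cv2.imwrite('pics/h2.png',np.hstack([cv2.resize(a[100:220,340:460],(400,400)),cv2.resize(b[130:250,80:200],(400,400))]))"
```

```text
time: 7.6
tool_pos: [0.5506, 0.2244, 0.0754]
tcp_rot: [-2.267, 0.165, -0.083]
wrist_force: [0.2, -1.3, -1.4]
width: 0.103
grip_force: 78.7
pos [0.5506 0.2244 0.0754] q [-0.12  0.31  2.15  1.1   1.03  0.82] F [ 0.2 -1.3 -1.4] t 7.6 w 0.103 g 79
shift/row [-0.03 -0.14  0.11] turn/row [ 0.02 -0.02  0.03] total ang 0.3
```

View pics/h2.png

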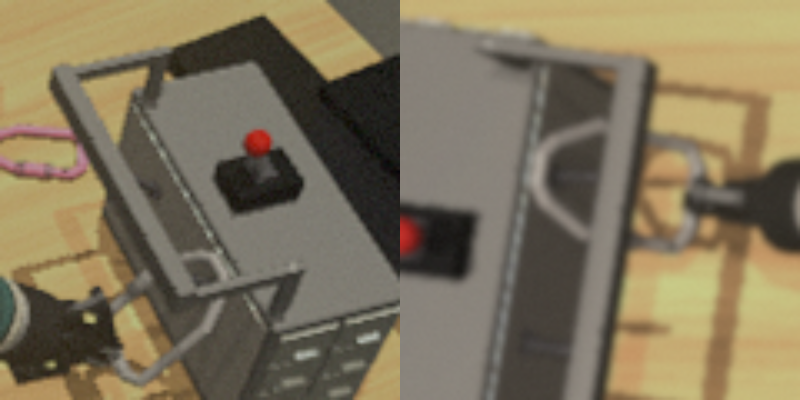

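The peg shows inside the loop at (575,177), so it is threaded. I'll lower onto the peg and check the force.

```bash
python3 -m inch '[0,2,0,0,0,0,0, 0,2,0,0,0,0,0, 0,2,0,0,0,0,0, 0,2,0,0,0,0,0, 0,2,0,0,0,0,0, 0,1,0,0,0,0,0, 0,0,0,0,0,0,0, 0,0,0,0,0,0,0]'
```

```text
time: 8.5
tool_pos: [0.5497, 0.2168, 0.0677]
tcp_rot: [-2.267, 0.165, -0.083]
wrist_force: [0.5, 0.5, -2.4]
width: 0.103
grip_force: 78.6
```

Not yet in contact, only a couple of mm remain. I'll open slowly and then back off along −z.

```bash
python3 -m inch '[0,1,0,0,0,0,0, 0,1,0,0,0,0,0, 0,0,0,0,0,0,0, 0,0,0,0,0,0,45, 0,0,0,0,0,0,45, 0,0,0,0,0,0,45, 0,0,0,0,0,0,45, 0,0,0,0,0,0,45]'; python3 -m inch '[0,0,-4,0,0,0,45, 0,0,-8,0,0,0,45, 0,0,-12,0,0,0,45, 0,0,-15,0,0,0,45, 0,0,-20,0,0,0,45, 0,0,-20,0,0,0,45, 0,0,-20,0,0,0,45, 0,0,-20,0,0,0,45]'; python3 -c "
from plan import *
plan(hang(-.065,.132,-.042,.018),RT,8)
a=viewer.read_camera('scene')[:,:,::-1]; b=viewer.read_camera('top')[:,:,::-1]
cv2.imwrite('pics/h3.png',np.hstack([cv2.resize(a[100:220,340:460],(400,400)),cv2.resize(b[130:250,80:200],(400,400))]))"
```

```text
time: 9.3
tool_pos: [0.5495, 0.2156, 0.0663]
tcp_rot: [-2.267, 0.165, -0.083]
wrist_force: [0.5, -0.3, -0.1]
width: 0.525
grip_force: 0.0
time: 10.1
tool_pos: [0.5358, 0.124, 0.1443]
tcp_rot: [-2.267, 0.165, -0.084]
wrist_force: [0.6, 0.2, 0.5]
width: 0.527
grip_force: 0.0
pos [0.5358 0.124  0.1443] q [-0.32  0.19  2.12  0.93  1.22  0.87] F [0.6 0.2 0.5] t 10.1 w 0.527 g 0
shift/row [-0.07 -1.72 15.36] turn/row [ 0.02 -0.03  0.03] total ang 0.4
```

View pics/h3.png

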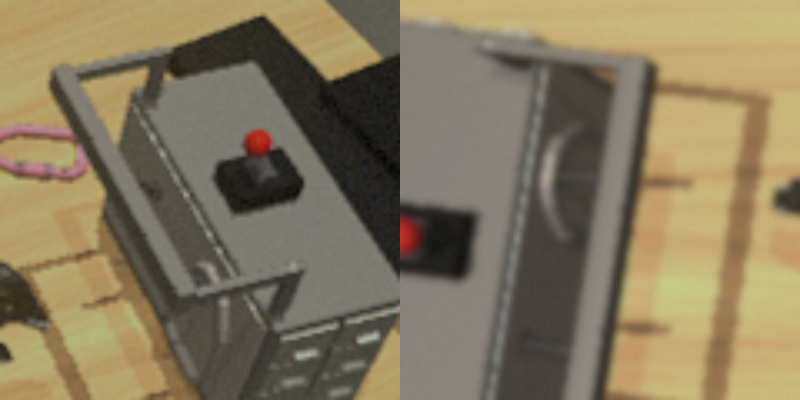

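The big carabiner hangs near the far peg's root at (560,185), and the gripper is clear. Next is the small one.

```bash
python3 -c "
from plan import *
plan([.5951,-.0771,.11],Rzy([0,0,-1],[.460,-.888,0]),8)"
```

```text
pos [0.5377 0.123  0.1455] q [-0.32  0.19  2.12  0.93  1.22  0.87] F [1.1 0.5 0.6] t 10.2 w 0.524 g 0
shift/row [ 3.66 26.03 -8.43] turn/row [-5.99 -2.02 -4.18] total ang 60.6
```

```bash
python3 -c "
from plan import *
for z in(.11,.18):
  R=Rzy([0,0,-1],[.460,-.888,0]); plan([.5951,-.0771,z],R,8)
  T0,_=cur(); T=np.eye(4);T[:3,:3]=R;T[:3,3]=[.5951,-.0771,z]
  E=expm(np.real(logm(np.linalg.inv(T0)@T))/8); X=T0
  for i in range(8): X=X@E; print(X[:3,3].round(3))
"
```

```text
pos [0.5377 0.123  0.1455] q [-0.32  0.19  2.12  0.93  1.22  0.87] F [1.1 0.5 0.6] t 10.2 w 0.524 g 0
shift/row [ 3.66 26.03 -8.43] turn/row [-5.99 -2.02 -4.18] total ang 60.6
[0.538 0.099 0.131]
[0.54  0.075 0.119]
[0.545 0.049 0.11 ]
[0.551 0.023 0.104]
[ 0.559 -0.004  0.101]
[ 0.569 -0.029  0.101]
[ 0.581 -0.054  0.104]
[ 0.595 -0.077  0.11 ]
pos [0.5377 0.123  0.1455] q [-0.32  0.19  2.12  0.93  1.22  0.87] F [1.1 0.5 0.6] t 10.2 w 0.524 g 0
shift/row [  4.52  21.8  -16.37] turn/row [-5.99 -2.02 -4.18] total ang 60.6
[0.538 0.096 0.139]
[0.541 0.069 0.136]
[0.545 0.041 0.136]
[0.552 0.015 0.139]
[ 0.56  -0.011  0.145]
[ 0.571 -0.035  0.154]
[ 0.582 -0.057  0.166]
[ 0.595 -0.077  0.18 ]
```

The dip is small (minimum 0.10 m), so I'll take the first path.

```bash
python3 -m inch '[3.7,26,-8.4,-6,-2,-4.2,40, 3.7,26,-8.4,-6,-2,-4.2,40, 3.7,26,-8.4,-6,-2,-4.2,40, 3.7,26,-8.4,-6,-2,-4.2,40, 3.7,26,-8.4,-6,-2,-4.2,40, 3.7,26,-8.4,-6,-2,-4.2,40, 3.7,26,-8.4,-6,-2,-4.2,40, 3.7,26,-8.4,-6,-2,-4.2,40]'; python3 -c "
from plan import *
plan([.5951,-.0771,.005],Rzy([0,0,-1],[.460,-.888,0]),8)"
```

```text
time: 11.0
tool_pos: [0.5942, -0.0749, 0.107]
tcp_rot: [3.047, 0.754, -0.003]
wrist_force: [-0.7, -0.6, -0.0]
width: 0.469
grip_force: 0.0
pos [ 0.5942 -0.0749  0.107 ] q [-0.17  0.23  1.89 -0.    1.02  0.92] F [-0.7 -0.6 -0. ] t 11.0 w 0.469 g 0
shift/row [-1.000e-02  2.800e-01  1.275e+01] turn/row [0.01 0.02 0.05] total ang 0.5
```

```bash
python3 -m inch '[0,0.3,14,0,0,0,40, 0,0.3,14,0,0,0,40, 0,0.3,14,0,0,0,40, 0,0.3,14,0,0,0,40, 0,0.3,14,0,0,0,40, 0,0.3,14,0,0,0,40, 0,0.3,16,0,0,0,40, 0,0,0,0,0,0,40]' 80; python3 -m inch '[0,0,0,0,0,0,40, 0,0,0,0,0,0,0, 0,0,0,0,0,0,0, 0,0,0,0,0,0,0, 0,0,0,0,0,0,0, 0,0,0,0,0,0,0, 0,0,0,0,0,0,0, 0,0,0,0,0,0,0]' 80; python3 -m inch '[0,0,-8,0,0,0,0, 0,0,-16,0,0,0,0, 0,0,-20,0,0,0,0, 0,0,-25,0,0,0,0, 0,0,-25,0,0,0,0, 0,0,-20,0,0,0,0, 0,0,-10,0,0,0,0, 0,0,0,0,0,0,0]'; python3 - <<'E'
from plan import *
T0,s=cur(); im=viewer.read_camera("top")[:,:,::-1].copy(); 
eye=T0[:3,3]-.1*T0[:3,1]; print(eye)
u=proj("top",[eye,T0[:3,3]]); print(u)
B=hang(.065,.1,.03,-.04,.10*o+.08*Z); print(B); plan(B,RT,8)
c=cv2.resize(im[140:230,220:320],None,fx=4,fy=4)
cv2.circle(c,tuple(((u[0]-[220,140])*4).astype(int).tolist()),3,(0,255,0),1)
s2=viewer.read_camera("scene")[:,:,::-1]; v=proj("scene",[eye])[0].astype(int); d=cv2.resize(s2[v[1]-55:v[1]+35,v[0]-60:v[0]+40],None,fx=4,fy=4)
cv2.imwrite("pics/g2.png",np.hstack([c,d]))
E
```

```text
time: 11.8
tool_pos: [0.5923, -0.0753, 0.0036]
tcp_rot: [-3.047, -0.749, 0.01]
wrist_force: [-0.9, 1.0, 0.5]
width: 0.467
grip_force: 0.0
time: 12.6
tool_pos: [0.5958, -0.0757, 0.0082]
tcp_rot: [-3.05, -0.751, -0.001]
wrist_force: [-0.3, 0.2, 6.1]
width: 0.097
grip_force: 78.7
time: 13.4
tool_pos: [0.5965, -0.076, 0.1335]
tcp_rot: [3.05, 0.751, 0.004]
wrist_force: [-0.0, 0.0, -1.2]
width: 0.093
grip_force: 78.4
[0.55006055 0.01261431 0.13336578]
[[242.51446152 185.56193561]
 [275.6604973  167.2788302 ]]
[0.39672781 0.07494    0.18203254]
pos [ 0.5954 -0.0758  0.1317] q [-0.17  0.2   1.87  0.    1.07  0.92] F [ 0.1 -0.4 -1.8] t 13.4 w 0.099 g 78
shift/row [-20.07 -25.66   2.28] turn/row [6.03 1.97 4.22] total ang 61.0
```

View pics/g2.png

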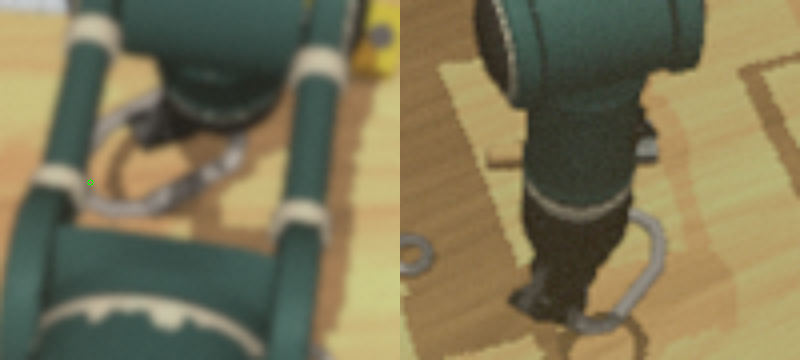

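The small carabiner is held, with the predicted eye at (90,183) matching the loop's left end. I'll carry it to the near peg at half speed.

```bash
python3 -c "
from plan import *
B=hang(.065,.1,.03,-.04,.10*o+.08*Z);plan(B,RT,16)"; python3 -m inch '[-10.6,-12.5,1.1,3,1,2.1,0, -10.6,-12.5,1.1,3,1,2.1,0, -10.6,-12.5,1.1,3,1,2.1,0, -10.6,-12.5,1.1,3,1,2.1,0, -10.6,-12.5,1.1,3,1,2.1,0, -10.6,-12.5,1.1,3,1,2.1,0, -10.6,-12.5,1.1,3,1,2.1,0, -10.6,-12.5,1.1,3,1,2.1,0]'; python3 -c "
from plan import *
B=hang(.065,.1,.03,-.04,.10*o+.08*Z);plan(B,RT,8)"
```

```text
pos [ 0.5945 -0.0756  0.1304] q [-0.17  0.21  1.87  0.    1.07  0.92] F [-0.6  0.1 -2. ] t 13.5 w 0.098 g 78
shift/row [-10.22 -12.62   1.33] turn/row [3.01 0.99 2.11] total ang 60.9
time: 14.3
tool_pos: [0.4795, -0.0113, 0.1358]
tcp_rot: [-2.687, -0.245, -0.043]
wrist_force: [0.3, 0.1, -1.0]
width: 0.096
grip_force: 78.4
pos [ 0.4795 -0.0113  0.1358] q [-0.37  0.07  2.08  0.44  1.2   0.81] F [ 0.3  0.1 -1. ] t 14.3 w 0.096 g 78
shift/row [ -9.76 -12.76   1.49] turn/row [3.   0.99 2.1 ] total ang 30.4
```

```bash
python3 -m inch '[-9.8,-12.8,1.5,3,1,2.1,0, -9.8,-12.8,1.5,3,1,2.1,0, -9.8,-12.8,1.5,3,1,2.1,0, -9.8,-12.8,1.5,3,1,2.1,0, -9.8,-12.8,1.5,3,1,2.1,0, -9.8,-12.8,1.5,3,1,2.1,0, -9.8,-12.8,1.5,3,1,2.1,0, -9.8,-12.8,1.5,3,1,2.1,0]'; python3 -c "
from plan import *
plan(hang(.065,.1,.028,-.03),RT,8)"
```

```text
time: 15.1
tool_pos: [0.3965, 0.0753, 0.182]
tcp_rot: [-2.264, 0.168, -0.08]
wrist_force: [-1.1, -0.2, -1.6]
width: 0.095
grip_force: 78.5
pos [0.3965 0.0753 0.182 ] q [-0.55 -0.07  2.32  0.8   1.4   0.81] F [-1.1 -0.2 -1.6] t 15.1 w 0.095 g 78
shift/row [ 0.02 -1.6  16.22] turn/row [ 0.   -0.01  0.  ] total ang 0.1
```

```bash
python3 -m inch '[0,-1.6,16.2,0,0,0,0, 0,-1.6,16.2,0,0,0,0, 0,-1.6,16.2,0,0,0,0, 0,-1.6,16.2,0,0,0,0, 0,-1.6,16.2,0,0,0,0, 0,-1.6,16.2,0,0,0,0, 0,-1.6,16.2,0,0,0,0, 0,-1.6,16.2,0,0,0,0]'; python3 -c "
from plan import *
plan(hang(.065,.1,.025,.017),RT,7)"
```

```text
time: 15.9
tool_pos: [0.4128, 0.1813, 0.1076]
tcp_rot: [-2.267, 0.166, -0.08]
wrist_force: [0.2, 0.5, -1.5]
width: 0.097
grip_force: 78.5
pos [0.4128 0.1813 0.1076] q [-0.28  0.03  2.41  0.99  1.13  0.79] F [ 0.2  0.5 -1.5] t 15.9 w 0.097 g 79
shift/row [-0.02 -6.84  0.38] turn/row [ 0.03 -0.01  0.01] total ang 0.2
```

```bash
python3 -m inch '[0,-6.8,0.4,0,0,0,0, 0,-6.8,0.4,0,0,0,0, 0,-6.8,0.4,0,0,0,0, 0,-6.8,0.4,0,0,0,0, 0,-6.8,0.4,0,0,0,0, 0,-6.8,0.4,0,0,0,0, 0,-6.8,0.4,0,0,0,0, 0,0,0,0,0,0,0]'; python3 -c "
from plan import *
plan(hang(.065,.1,-.042,.017),RT,8)"
```

```text
time: 16.7
tool_pos: [0.419, 0.2136, 0.145]
tcp_rot: [-2.267, 0.163, -0.085]
wrist_force: [0.2, 0.1, -1.6]
width: 0.099
grip_force: 78.5
pos [0.419  0.2136 0.145 ] q [-0.19 -0.05  2.39  1.    1.13  0.91] F [ 0.2  0.1 -1.6] t 16.7 w 0.099 g 79
shift/row [-0.22  0.23  8.58] turn/row [ 0.02 -0.02  0.04] total ang 0.4
```

```bash
python3 -m inch '[-0.2,0.2,8.6,0,0,0,0, -0.2,0.2,8.6,0,0,0,0, -0.2,0.2,8.6,0,0,0,0, -0.2,0.2,8.6,0,0,0,0, -0.2,0.2,8.6,0,0,0,0, -0.2,0.2,8.6,0,0,0,0, -0.2,0.2,8.6,0,0,0,0, 0,0,8.6,0,0,0,0]' && python3 -m inch '[0,2,0,0,0,0,0, 0,2,0,0,0,0,0, 0,2,0,0,0,0,0, 0,2,0,0,0,0,0, 0,2,0,0,0,0,0, 0,2,0,0,0,0,0, 0,0,0,0,0,0,0, 0,0,0,0,0,0,0]'; python3 -c "
from plan import *
plan(hang(.065,.1,-.042,.005),RT,8)
b=viewer.read_camera('top')[:,:,::-1]; cv2.imwrite('pics/h4raw.png',b)
cv2.imwrite('pics/h4.png',cv2.resize(b[130:270,70:210],(600,600)))"
```

```text
time: 17.5
tool_pos: [0.425, 0.265, 0.0979]
tcp_rot: [-2.267, 0.165, -0.083]
wrist_force: [-0.7, -2.4, -0.5]
width: 0.101
grip_force: 78.7
time: 18.3
tool_pos: [0.4242, 0.2571, 0.09]
tcp_rot: [-2.266, 0.165, -0.083]
wrist_force: [0.0, 2.9, 1.3]
width: 0.1
grip_force: 78.6
pos [0.4242 0.2571 0.09  ] q [-0.08  0.07  2.41  1.14  1.    0.81] F [0.  2.9 1.3] t 18.3 w 0.1 g 79
shift/row [-0.05 -0.01 -0.03] turn/row [ 0.01 -0.02  0.03] total ang 0.3
```

View pics/h4.png

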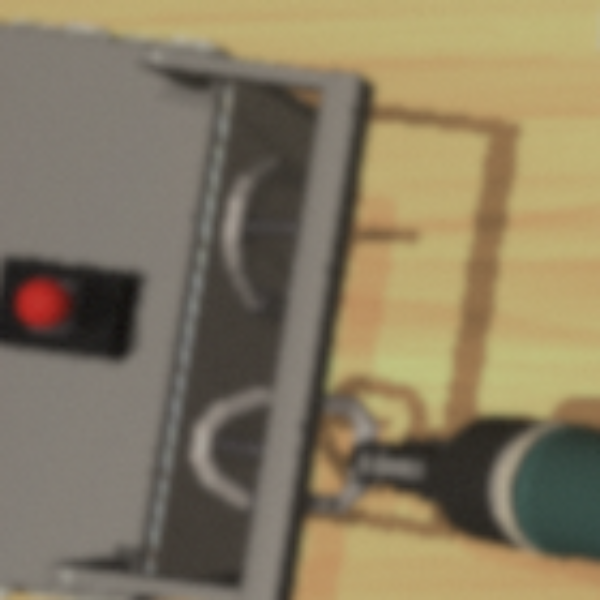

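The near peg shows inside the small loop at (240,450), the force says the peg now carries it, and the big one still hangs. I'll release and retreat.

```bash
python3 -m inch '[0,0,0,0,0,0,45, 0,0,0,0,0,0,45, 0,0,0,0,0,0,45, 0,0,0,0,0,0,45, 0,0,0,0,0,0,45, 0,0,0,0,0,0,45, 0,0,-4,0,0,0,45, 0,0,-6,0,0,0,45]'; python3 -m inch '[0,0,-8,0,0,0,45, 0,0,-12,0,0,0,45, 0,0,-15,0,0,0,45, 0,0,-20,0,0,0,45, 0,0,-20,0,0,0,45, 0,0,-25,0,0,0,45, 0,0,-25,0,0,0,45, 0,0,-20,0,0,0,45]'; python3 - <<'E'
from plan import *
np.set_printoptions(precision=3,suppress=True)
b=viewer.read_camera("top")[:,:,::-1]; s=viewer.read_camera("scene")[:,:,::-1]
cv2.imwrite("pics/f_top.png",b); cv2.imwrite("pics/f_scene.png",s)
# numeric check: bright silver pixels over the dark strip near each peg, before/after
old=cv2.imread("pics/raw_top.png")
for nm,y in(("near",.065),("far",-.065)):
    D=np.abs(b.astype(int)-old).sum(2)>40
    pts=[]
    for yy in np.arange(-.05,.051,.004):
        for x in np.arange(-.06,.0,.004):
            u=proj("top",[np.array([cab[0],cab[1],0])-x*o+(y+yy)*yb+.16*Z])[0].round().astype(int)
            if D[u[1],u[0]]: pts.append((x,yy))
    pts=np.array(pts); print(nm,len(pts),pts.mean(0) if len(pts) else 0,(pts.min(0),pts.max(0)) if len(pts) else 0)
# red ball in both images
for n,i in(("top",b),("scene",s)):
    h=cv2.cvtColor(i,cv2.COLOR_BGR2HSV); m=((h[:,:,0]<8)|(h[:,:,0]>172))&(h[:,:,1]>170)&(h[:,:,2]>110); v,u=np.nonzero(m); print(n,"red",np.median(u),np.median(v),m.sum())
    globals()["r_"+n]=np.array([np.median(u),np.median(v)])
from scipy.optimize import least_squares
f=least_squares(lambda X:np.r_[proj("top",X)[0]-r_top,proj("scene",X)[0]-r_scene],[.5,.38,.25]); X=f.x
d=X-np.array([cab[0],cab[1],0]); print("ball world",X,"cab x,y,z",-d@o,d@yb,X[2],"res",f.fun)
print(cur()[0][:3,3])
E
```

```text
time: 19.15
tool_pos: [0.4224, 0.2492, 0.0959]
tcp_rot: [-2.267, 0.165, -0.082]
wrist_force: [-0.2, 0.1, 0.1]
width: 0.527
grip_force: 0.0
time: 19.95
tool_pos: [0.4061, 0.1381, 0.1908]
tcp_rot: [-2.268, 0.165, -0.085]
wrist_force: [1.1, 0.5, 0.1]
width: 0.526
grip_force: 0.0
near 46 [-0.009  0.003] (array([-0.02 , -0.034]), array([-0.004,  0.034]))
far 61 [-0.011  0.004] (array([-0.024, -0.042]), array([-0.004,  0.046]))
top red 79.0 200.0 92
scene red 417.0 142.0 38
ball world [0.508 0.37  0.275] cab x,y,z 0.04173209670025134 -0.0013915972928516735 0.27486987803243285 res [ 0.216  0.081  0.311 -0.116]
[0.408 0.137 0.192]
```

Both hang against the board, with changed pixels centred on each peg. The ball is at cabinet x=0.042, z≈0.27. I'll shut the gripper and go up for the toggle.

```bash
python3 -c "
from plan import *
R=Rzy([0,0,-1],o); W1=np.array([.45,.11,.38]); plan(W1,R)
T0,_=cur(); T=np.eye(4);T[:3,:3]=R;T[:3,3]=W1
E=expm(np.real(logm(np.linalg.inv(T0)@T))/8); X=T0
for i in range(8): X=X@E; print(X[:3,3].round(3))
"
```

```text
pos [0.4078 0.1374 0.1915] q [-0.39 -0.13  2.35  0.87  1.32  0.91] F [ 0.1  0.5 -0.2] t 20.1 w 0.524 g 0
shift/row [  5.86  -9.02 -22.7 ] turn/row [-6.22 -0.07  0.01] total ang 49.8
[0.412 0.125 0.213]
[0.416 0.115 0.236]
[0.421 0.108 0.259]
[0.426 0.103 0.284]
[0.431 0.101 0.308]
[0.437 0.101 0.332]
[0.443 0.104 0.356]
[0.45 0.11 0.38]
```

```bash
python3 -m inch '[5.9,-9,-22.7,-6.2,0,0,0, 5.9,-9,-22.7,-6.2,0,0,0, 5.9,-9,-22.7,-6.2,0,0,0, 5.9,-9,-22.7,-6.2,0,0,0, 5.9,-9,-22.7,-6.2,0,0,0, 5.9,-9,-22.7,-6.2,0,0,0, 5.9,-9,-22.7,-6.2,0,0,0, 5.9,-9,-22.7,-6.2,0,0,0]'; python3 -c "
from plan import *
R=Rzy([0,0,-1],o); plan(np.array([cab[0],cab[1],.36])-(-.004)*o,R)
"
```

```text
time: 20.85
tool_pos: [0.4487, 0.1116, 0.3792]
tcp_rot: [-3.133, 0.233, -0.01]
wrist_force: [-0.6, 0.6, -0.7]
width: 0.0
grip_force: 0.0
pos [0.4487 0.1116 0.3792] q [ 0.19 -0.21  1.82 -0.    1.52  1.91] F [-0.6  0.6 -0.7] t 20.9 w 0.0 g 0
shift/row [  2.36 -27.33   2.42] turn/row [-0.   -0.05 -0.  ] total ang 0.4
```

```bash
python3 -m inch '[2.4,-27.3,2.4,0,0,0,0, 2.4,-27.3,2.4,0,0,0,0, 2.4,-27.3,2.4,0,0,0,0, 2.4,-27.3,2.4,0,0,0,0, 2.4,-27.3,2.4,0,0,0,0, 2.4,-27.3,2.4,0,0,0,0, 2.4,-27.3,2.4,0,0,0,0, 2.4,-27.3,2.4,0,0,0,0]'; python3 -c "
from plan import *
R=Rzy([0,0,-1],o); plan(np.array([cab[0],cab[1],.258])+(.004)*o,R)
"
```

```text
time: 21.65
tool_pos: [0.4994, 0.326, 0.3585]
tcp_rot: [-3.13, 0.23, -0.006]
wrist_force: [0.0, -0.0, -0.5]
width: 0.004
grip_force: 0.0
pos [0.4994 0.326  0.3585] q [0.54 0.06 1.61 0.   1.47 2.25] F [ 0.  -0.  -0.5] t 21.6 w 0.004 g 0
shift/row [ 0.03  0.14 12.57] turn/row [-0.03 -0.02  0.01] total ang 0.3
```

Down to z≈0.258, then push in −y in small rows.

```bash
python3 -m inch '[0,0,12.6,0,0,0,0, 0,0,12.6,0,0,0,0, 0,0,12.6,0,0,0,0, 0,0,12.6,0,0,0,0, 0,0,12.6,0,0,0,0, 0,0,12.6,0,0,0,0, 0,0,12.6,0,0,0,0, 0,0,12.6,0,0,0,0]'; python3 -m inch '[0,-5,0,0,0,0,0, 0,-5,0,0,0,0,0, 0,-5,0,0,0,0,0, 0,-5,0,0,0,0,0, 0,-5,0,0,0,0,0, 0,-5,0,0,0,0,0, 0,-5,0,0,0,0,0, 0,-5,0,0,0,0,0]';  python3 -m inch '[0,-3,0,0,0,0,0, 0,-3,0,0,0,0,0, 0,-3,0,0,0,0,0, 0,-3,0,0,0,0,0, 0,-1,0,0,0,0,0, 0,0,0,0,0,0,0, 0,0,0,0,0,0,0, 0,0,0,0,0,0,0]'; python3 -c "
from plan import *
T,_=cur(); d=T[:3,3]-[cab[0],cab[1],0]; print('cab x',-d@o,'y',d@yb)"
```

```text
time: 22.45
tool_pos: [0.5004, 0.3251, 0.2578]
tcp_rot: [-3.129, 0.231, -0.008]
wrist_force: [0.2, 0.1, 0.5]
width: 0.004
grip_force: 0.0
time: 23.25
tool_pos: [0.5063, 0.3653, 0.2589]
tcp_rot: [-3.129, 0.231, -0.008]
wrist_force: [0.8, -1.7, 0.5]
width: -0.006
grip_force: 0.8
time: 24.05
tool_pos: [0.5081, 0.3778, 0.259]
tcp_rot: [-3.128, 0.231, -0.007]
wrist_force: [-0.8, -0.2, 0.3]
width: -0.001
grip_force: 0.0
cab x 0.049398332117184404 y -0.0005541502419985486
```

```bash
python3 -m inch '[0,-2,0,0,0,0,0, 0,-2,0,0,0,0,0, 0,-2,0,0,0,0,0, 0,-2,0,0,0,0,0, 0,-2,0,0,0,0,0, 0,0,0,0,0,0,0, 0,0,0,0,0,0,0, 0,0,0,0,0,0,0]'; python3 - <<'E'
from plan import *
for n in P:
    i=viewer.read_camera(n)[:,:,::-1]; cv2.imwrite(f"pics/t_{n}.png",i)
    h=cv2.cvtColor(i,cv2.COLOR_BGR2HSV); m=((h[:,:,0]<8)|(h[:,:,0]>172))&(h[:,:,1]>170)&(h[:,:,2]>110); v,u=np.nonzero(m); print(n,"red",np.median(u),np.median(v),m.sum())
    a=cv2.imread(f"pics/f_{n}.png"); 
    for y in(-.1,0,.1):
        u=proj(n,[np.array([cab[0],cab[1],.275])+.095*o+y*yb])[0].astype(int); print(y,a[u[1],u[0]],i[u[1],u[0]])
E
```

```text
time: 24.85
tool_pos: [0.5094, 0.3865, 0.2588]
tcp_rot: [-3.131, 0.231, -0.007]
wrist_force: [-1.1, -4.5, -0.3]
width: -0.0
grip_force: 2.5
top red nan nan 0
-0.1 [115 125 130] [111 119 126]
0 [119 127 134] [111 118 125]
0.1 [121 129 136] [71 76 81]
scene red 430.0 140.0 9
-0.1 [113 124 125] [114 125 129]
0 [108 120 125] [103 115 119]
0.1 [113 125 128] [66 77 83]
  return _methods._mean(a, axis=axis, dtype=dtype,
  ret = ret.dtype.type(ret / rcount)
```

```bash
python3 -m inch '[0,-2,0,0,0,0,0, 0,-2,0,0,0,0,0, 0,-2,0,0,0,0,0, 0,-1,0,0,0,0,0, 0,0,0,0,0,0,0, 0,0,0,0,0,0,0, 0,0,0,0,0,0,0, 0,0,0,0,0,0,0]'
```

```text
time: 25.75
tool_pos: [0.5095, 0.3873, 0.2586]
tcp_rot: [3.123, -0.232, 0.002]
wrist_force: [-3.6, -21.8, 6.0]
width: 0.004
grip_force: 11.5
```

The force rose to 22 N with no further motion, so the lever is at its stop. I'll back off, lift clear and check.

```bash
python3 -m inch '[0,5,0,0,0,0,0, 0,8,0,0,0,0,0, 0,10,0,0,0,0,0, 0,10,0,0,0,0,0, 0,0,-20,0,0,0,0, 0,0,-30,0,0,0,0, 0,0,-30,0,0,0,0, 0,0,-20,0,0,0,0]'; python3 -m inch '[0,15,-8,0,0,0,0, 0,30,-8,0,0,0,0, 0,40,-8,0,0,0,0, 0,40,-8,0,0,0,0, 0,40,-8,0,0,0,0, 0,35,0,0,0,0,0, 0,30,0,0,0,0,0, 0,10,0,0,0,0,0]'; python3 - <<'E'
from plan import *
from scipy.optimize import least_squares
r={}
for n in P:
    i=viewer.read_camera(n)[:,:,::-1]; cv2.imwrite(f"pics/e_{n}.png",i); a=cv2.imread(f"pics/f_{n}.png")
    h=cv2.cvtColor(i,cv2.COLOR_BGR2HSV); m=((h[:,:,0]<8)|(h[:,:,0]>172))&(h[:,:,1]>170)&(h[:,:,2]>110); v,u=np.nonzero(m); r[n]=np.array([np.median(u),np.median(v)]); print(n,r[n],m.sum())
    for z in(.275,.26,.18):
      for y in(-.1,0,.1):
        x=.105 if z==.26 else .095
        if z==.18: x=0.005
        u=proj(n,[np.array([cab[0],cab[1],z])+x*o+y*yb])[0].astype(int); print(z,y,a[u[1],u[0]],i[u[1],u[0]])
X=least_squares(lambda X:np.concatenate([proj(n,X)[0]-r[n] for n in P]),[.5,.4,.26]).x
d=X-[cab[0],cab[1],0]; print("ball cab",-d@o,d@yb,X[2]); print(cur()[0][:3,3])
b=cv2.imread("pics/e_top.png"); old=cv2.imread("pics/raw_top.png")
for nm,y in(("near",.065),("far",-.065)):
    D=np.abs(b.astype(int)-old).sum(2)>40; pts=[]
    for yy in np.arange(-.05,.051,.004):
        for x in np.arange(-.06,.0,.004):
            u=proj("top",[np.array([cab[0],cab[1],0])-x*o+(y+yy)*yb+.16*Z])[0].round().astype(int)
            if D[u[1],u[0]]: pts.append((x,yy))
    pts=np.array(pts); print(nm,len(pts),pts.mean(0))
E
```

```text
time: 26.55
tool_pos: [0.5058, 0.3618, 0.3619]
tcp_rot: [-3.126, 0.23, -0.012]
wrist_force: [0.2, -0.1, 0.2]
width: 0.001
grip_force: 0.0
time: 27.35
tool_pos: [0.4686, 0.1209, 0.3972]
tcp_rot: [-3.13, 0.235, -0.007]
wrist_force: [0.7, 1.1, -0.1]
width: -0.002
grip_force: 0.0
top [nan nan] 0
0.275 -0.1 [115 125 130] [31 38 41]
0.275 0 [119 127 134] [68 73 51]
0.275 0.1 [121 129 136] [107 115 120]
0.26 -0.1 [71 80 83] [28 35 40]
0.26 0 [53 60 64] [41 46 37]
0.26 0.1 [42 56 58] [38 47 53]
0.18 -0.1 [79 86 89] [83 91 62]
0.18 0 [62 69 73] [73 79 53]
0.18 0.1 [55 62 67] [57 63 66]
scene [429. 140.] 42
0.275 -0.1 [113 124 125] [113 125 128]
0.275 0 [108 120 125] [107 121 125]
0.275 0.1 [113 125 128] [100 109 113]
0.26 -0.1 [41 51 53] [43 51 57]
0.26 0 [44 54 59] [43 50 58]
0.26 0.1 [46 54 63] [39 47 54]
0.18 -0.1 [56 67 72] [59 68 73]
0.18 0 [67 77 80] [68 76 84]
0.18 0.1 [70 80 86] [59 74 79]
  return _methods._mean(a, axis=axis, dtype=dtype,
  ret = ret.dtype.type(ret / rcount)
Traceback (most recent call last):
ValueError: Residuals are not finite in the initial point.
```

The arm blocks the top view. I'll move it aside and recheck.

```bash
python3 -m inch '[0,20,0,0,0,0,0, 0,40,0,0,0,0,0, 0,40,0,0,0,0,0, 0,40,0,0,0,0,0, 0,40,0,0,0,0,0, 0,40,0,0,0,0,0, 0,40,0,0,0,0,0, 0,20,0,0,0,0,0]'; python3 - <<'E'
from plan import *
from scipy.optimize import least_squares
r={}
for n in P:
    i=viewer.read_camera(n)[:,:,::-1]; cv2.imwrite(f"pics/e_{n}.png",i)
    h=cv2.cvtColor(i,cv2.COLOR_BGR2HSV); m=((h[:,:,0]<8)|(h[:,:,0]>172))&(h[:,:,1]>170)&(h[:,:,2]>110); v,u=np.nonzero(m); r[n]=np.array([np.median(u),np.median(v)]) if len(u) else None; print(n,r[n],m.sum())
b=cv2.imread("pics/e_top.png"); old=cv2.imread("pics/raw_top.png"); f=cv2.imread("pics/f_top.png")
D=np.abs(b.astype(int)-old).sum(2)>40
for nm,y in(("near",.065),("far",-.065)):
    pts=[]
    for yy in np.arange(-.05,.051,.004):
        for x in np.arange(-.06,.0,.004):
            u=proj("top",[np.array([cab[0],cab[1],0])-x*o+(y+yy)*yb+.16*Z])[0].round().astype(int)
            if D[u[1],u[0]]: pts.append((x,yy))
    pts=np.array(pts); print(nm,len(pts),pts.mean(0) if len(pts) else 0)
X=least_squares(lambda X:np.concatenate([proj(n,X)[0]-r[n] for n in P if r[n] is not None]),[.5,.4,.26]).x
d=X-[cab[0],cab[1],0]; print("ball cab",-d@o,d@yb,X[2])
# change elsewhere: bystanders compared with the first picture (sharp lightness change blobs)
for nm,(x0,y0,x1,y1) in dict(ruler=(208,128,282,150),pulley=(284,132,324,162),plate=(324,118,370,160),swivel=(288,224,318,258),brush=(208,230,266,260),pink=(112,282,158,322),green=(408,168,460,218)).items(): print(nm,np.abs(b[y0:y1,x0:x1].astype(int)-old[y0:y1,x0:x1]).mean().round(1))
E
```

```text
time: 28.25
tool_pos: [0.4287, -0.1546, 0.3959]
tcp_rot: [-3.129, 0.232, -0.007]
wrist_force: [-0.3, 0.3, -1.4]
width: 0.003
grip_force: 0.0
top [ 63. 198.] 70
scene [429. 140.] 42
near 55 [-0.01003636  0.00170909]
far 66 [-0.0109697   0.00345455]
ball cab 0.08188224026954297 -0.0019418755561127947 0.2701617732450722
ruler 8.4
pulley 6.8
plate 8.1
swivel 59.7
brush 7.7
pink 7.3
green 10.5
```

The ball moved from cabinet x=0.042 to 0.082, symmetric about the pivot, so the toggle is fully over. Both carabiners still hang, and the arm is clear.

```bash
python3 -c "
from workcell import job
print(job.finish_job())"
```

```text
the job is handed in; nothing more can be done
None
```

I hung the larger carabiner on the far peg and the smaller on the near peg, then pushed the red toggle to its stop and handed the job in at about 28 s. The lamp's light was not seen directly, and the last check of the swivel was blocked by the arm, though the arm never went down near it.

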